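# Weigh an optical bench carrier on the spring scale

## Robot

A 7-joint arm with a two-finger parallel gripper is mounted at the origin on the work surface. World frame = base frame: x ahead of the robot, y to its left, z up, the work surface at z = 0. Lengths are in m, angles in rad, forces in N, time in s.
With the tool pointing down it reaches from about 0.35 to 0.9 m from the base axis. Payload 8.1 kg.
Tool frame: the origin (TCP) lies on the centre line of the jaws, within the pads' length; the fingertips stand 19 mm ahead of it and the grasp point (between the pads) is the TCP (arm.tip_reach is the distance from the TCP to the fingertips, in m); z points along the fingers, y is the line along which they close (so a half turn about z gives the same grasp; the last joint's range is limited). The gripper opens to 92 mm and grips with 3 to 60 N. Pads are 19 mm wide; open, the fingers measure 130 mm over their backs; the gripper's body (75 mm by 190 mm) begins 47 mm behind the grasp point.
Start: joints at [1.147, 0.434, 0.025, 1.573, -0.012, 1.134, -0.075], TCP at [0.197, -0.593, 0.246] pointing down, gripper open.
Joint ranges: [-2.62, 2.62], [-0.44, 2.09], [-1.27, 1.32], [0.08, 2.57], [-1.32, 4.46], [0.12, 2], [-2.74, 2.74]. Speed limits (rad/s): [2.22, 2.22, 3.01, 3.01, 3.14, 3.14, 3.14].

## Interface

Orientations are given as a rotation vector (axis times angle).
In Python, from cell import arm gives the robot as it stands.
- The arm moves only by the tool arm_command, never from a script. Its argument "targets" is a list that holds one entry, the list of rows, each a list of 6 numbers: the shift along the tool's x, y, z in m, then the turn, a rotation vector about the tool's x, y, z in rad. A call has 1 to 10 rows; each row shifts and turns the commanded pose from where the row before left it, along the tool's axes as they then stand; what a row does not reach is not made up. A row lasts 1/8 s, in which the tool goes at most 62.5 mm and 10.7 degrees, less where a joint would pass 70% of its speed; a pose out of reach is approached as far as the arm can. A call with a gripper value outside its range is refused whole. "jaw" is the finger opening in m, from 0 to 0.0918, set as the call begins (left out, the last holds). The fingers move at their own pace and stop on an object; "newtons" is the grip in N (left out, the last holds). Time passes only in rows, so rows that do not move let the fingers close. It gives the time, the measured TCP pose, the force, the opening and the grip force at its end, in the units of the state.
- arm.observe(): the state, without advancing time (a new reading comes with each control period).
- arm.get_image(name): name is "scene" or "top" or "wrist"; returns a dict with "pixels" (400x640x3 uint8, red, green, blue), "z_map" (400x640 float32, m along the optical axis (not along the pixel's ray), 0 where there is no reading), "fx", "fy", "cx", "cy" (pixels), "dist" ([k1, k2, p1, p2, k3] as OpenCV has them; the pictures are not rectified), "xyz" and "rotation" of the camera in the world; the wrist camera has in their place "T_tool_cam" (4x4, takes a point from camera to tool coordinates, whose origin is the TCP and whose axes are the flange's). Camera axes: x right, y down, z forward; pixel columns grow to the right and rows downward; lengths in m; the calibration is good to about 2 mm. A picture is of the moment at which its call begins: read the wrist's pose just before it.
- arm.sign_off(): hands the job in; it is judged then, once.
The state is a dict: "clock": time; "joints": joint angles; "dq": joint speeds; "joint_efforts": joint torques, N m; "position": TCP position; "ee_rot": TCP orientation; "force": force on the tool from outside, world axes, zero at the start; "ft_torque": the same for the moment, N m; "width": opening from 0.0 (shut) to 1.0 (fully open); "gripper_force": force on a finger pad.
Only numpy, scipy, OpenCV 4.12 (cv2) and the standard library are available. Lean on these libraries where they do the work, as an engineer would, in place of code of your own. Each camera call takes 0.05 s, during which the arm holds its last target. There are 200 camera calls.

## Task

Weigh the bench carrier that has the eye: hang it by its eye in the dip of the spring scale's hook without forcing it, and ease it down until the spring carries all of its weight before you let go, so that the hook neither drops nor springs up by more than a few millimetres. When it hangs still on its own, press the hold button on top of the scale fully down and release it to store the reading, leaving the carrier hanging and the things around undisturbed.

Things in the scene. Friction and masses are not known exactly. Their poses are not given: they have to be found in the camera images.
- carrier: The part to weigh: loose grey metal carrier, upright, 0.19 to 0.61 kg. Origin: centre of underside, z up. Foot 60 (x) x 44 (y) x 30 mm with a 14 mm thumb-screw on its +y side; on it a plate 12 mm thick (x), 40 mm wide (y), pierced along x by the eye; a square stem on top, 142 mm tall in all. Hangs equally well either way round.
- carrier_eye (a point): Point where the hook bar's axis lies once seated in the carrier's eye: on its centre line, 74.3 mm above the underside; axes as the carrier's. The eye is house-shaped, open right through along x: 24 mm wide in y, sill at 44 mm above the underside, upright sides to 68 mm, then a 45 degree gable to its apex at 80 mm.
- carrier_grip (a point): Point to grip: on the axis of the carrier's square stem, 118 mm above its underside. The stem is 16 x 16 mm (sides along the carrier's x and y), clear from 92 mm to its top at 142 mm.
- scale: The spring scale, fixed: an upright aluminium housing 60 x 60 mm and 285 mm tall on a 130 x 130 x 12 mm dark foot plate. Origin: centre of the foot's underside; z up. Its hook arm sticks out level to its -x from a slot in the housing's -x face. Nothing stands above the arm.
- hook_seat (a point): Where the part hangs: bar axis in mid-dip of the hook, 135 mm to -x of the housing's axis, 205 mm up when unloaded; moves with the hook. Axes as the scale's, -x towards the tip. Round steel bar, 8 mm thick; its axis is level for 13 mm either side of this point, then slopes up: to 10 mm higher at 23 mm on the housing side, level from there on; to the tip's end 23 mm out, 12 mm higher.
- scale_hook (a joint): How far the hook is drawn down, in m: 0 unloaded (upper stop), 0.115 at the lower stop. The spring gives 70 N per m, lightly damped; a hanging part draws it down 27 to 85 mm by its weight and bounces for a second or two if let go away from its balance. It moves only up and down. Once let go it must not exceed 80 mm/s (let go some 5 mm from balance at most), nor ever reach the lower stop.
- hold_button (a joint): Travel of the hold button, in m: 0 up, 0.006 fully down, against a spring that takes 5 N when fully down; it comes back up by itself.
- hold_button_top (a point): Centre of the top of the hold button, a round grey button 30 mm across in a small black housing on top of the scale's housing; it is pressed straight down.
- lens_mount: Bystander: another carrier with the same foot but with a round post and a black ring 64 mm across holding a glass lens, 163 mm tall, loose. It has no eye. Origin: centre of its underside.
- vial_rack: Bystander: a white rack 55 x 150 x 28 mm with small vials up to 52 mm high, loose. Origin: centre of its underside.
- adapter: Bystander: a black mains adapter block 75 x 48 x 30 mm, loose. Origin: centre of its underside.

How it is judged:
On the way, in this order (a step that is already met when the one before it is completed fails the run):
1. the carrier hangs by its eye in the dip of the hook, let go and at rest (distance between carrier_eye and hook_seat below 0.012 m and contact force between carrier and scale above 1 N and value of joint scale_hook above 0.015 m and angle between carrier's own z axis and vertical below 0.2 rad and velocity of joint scale_hook between -0.015 and 0.015 m/s and linear speed of carrier below 0.03 m/s and angular speed of carrier below 0.5 rad/s and contact force between each of the arm, the fingers and carrier below 0.05 N), for 0.4 s.
2. the hold button is pressed fully down while the carrier hangs at rest (all of step 1 and value of joint hold_button above 0.0048 m), for 0.05 s.
At the end, for the whole second after the job is handed in: The carrier hangs by its eye from the hook (eye point within 12 mm of the hook's seat point, spring drawn down, carrier within 0.2 rad of upright), untouched and at rest (hook below 15 mm/s, carrier below 30 mm/s), and the hold button is up again (all of step 1 and value of joint hold_button below 0.0015 m).
It fails at once if the hook drops or springs up after the carrier is let go: faster than 80 mm/s with the fingers off the carrier (contact force between the fingers and carrier below 0.05 N and (velocity of joint scale_hook above 0.08 m/s or velocity of joint scale_hook below -0.08 m/s)).
It fails at once if the carrier is forced against the scale with more than 15 N (contact force between carrier and scale above 15 N).
It fails at once if the hook is pulled down to its lower stop (value of joint scale_hook above 0.112 m).
It fails at once if the hold button is pressed while the carrier is not hanging free and at rest (value of joint hold_button above 0.003 m and not (distance between carrier_eye and hook_seat below 0.012 m and contact force between carrier and scale above 1 N and value of joint scale_hook above 0.015 m and angle between carrier's own z axis and vertical below 0.2 rad and velocity of joint scale_hook between -0.015 and 0.015 m/s and linear speed of carrier below 0.03 m/s and angular speed of carrier below 0.5 rad/s and contact force between each of the arm, the fingers and carrier below 0.05 N)).
It fails at once if a bystander is pushed more than 20 mm from its place (distance of any of lens_mount, vial_rack, adapter from where it was at the start of the episode above 0.02 m).
It also fails if it takes over 59 s, if anything falls off the work surface, if the arm or the gripper's body presses on something with over 40 N, if the wrist force passes 120 N, or if a joint passes its speed limit or range.

## Working session

There is one attempt and no reset: what is moved stays moved. The work goes in short steps, Python scripts to look and compute and a tool call to move; the robot and the scene stay as the last step left them, time stands still between calls to the robot, and variables do not carry over. Pictures are saved under pics/ and viewed, at most 10 in all, crops included, and the job is handed in when it is done.

Besides the shell and the picture viewer there is one more tool, called by a JSON object that holds its "fn" and its "kwargs". arm_command: Moves the arm, as the interface text tells. Its arguments: {"type":"object","properties":{"targets":{"type":"array","items":{"type":"array","items":{"type":"array","items":{"type":"number"}}}},"jaw":{"type":"number"},"newtons":{"type":"number"}},"required":["targets"]}

```bash
mkdir -p pics
cat > h.py <<'E'
import numpy as np, cv2
from cell import arm
from scipy.spatial.transform import Rotation as R
def cam(name):
    s=arm.observe(); d=arm.get_image(name)
    K=np.array([[d['fx'],0,d['cx']],[0,d['fy'],d['cy']],[0,0,1]])
    if 'T_tool_cam' in d:
        T=np.eye(4);T[:3,:3]=R.from_rotvec(s['ee_rot']).as_matrix();T[:3,3]=s['position']
        T=T@np.array(d['T_tool_cam'])
    else:
        T=np.eye(4);r=np.array(d['rotation']);T[:3,:3]=r if r.shape==(3,3) else R.from_rotvec(r).as_matrix();T[:3,3]=d['xyz']
    return d,K,T
def cloud(d,K,T):
    h,w=d['z_map'].shape
    u,v=np.meshgrid(np.arange(w),np.arange(h))
    p=cv2.undistortPoints(np.stack([u,v],-1).reshape(-1,1,2).astype(np.float64),K,np.array(d['dist'])).reshape(h,w,2)
    P=np.concatenate([p,np.ones((h,w,1))],-1)*d['z_map'][...,None]
    P=P@T[:3,:3].T+T[:3,3]; P[d['z_map']<=0]=np.nan
    return P
def save(n,img): cv2.imwrite('pics/'+n+'.png',cv2.cvtColor(np.ascontiguousarray(img),cv2.COLOR_RGB2BGR))
E
python3 - <<'E'
from h import *
s=arm.observe();print(s)
for n in('scene','top'):
    d,K,T=cam(n);save(n,d['pixels']);np.savez('/tmp/'+n,P=cloud(d,K,T),I=d['pixels']);print(n,T.round(3).tolist(),d['rotation'])
E
```

```text
{'clock': 0.0, 'joints': array([ 1.14740078,  0.43522928,  0.02493514,  1.57412717, -0.01157993,
        1.13398465, -0.07509714]), 'dq': array([-0.00089877, -0.00067186,  0.00042557, -0.00074259, -0.00046518,
        0.00026891,  0.00025724]), 'joint_efforts': array([-1.10456956e-04, -6.67854381e+01,  9.84919108e-01, -3.14465010e+01,
       -6.06178259e-02,  4.30789590e-02,  1.74933375e-04]), 'position': array([ 0.19688143, -0.59265837,  0.24492897]), 'ee_rot': array([-3.09973964e+00, -5.01460621e-01,  6.29410238e-04]), 'force': array([0.02549422, 0.44931481, 0.08146521]), 'ft_torque': array([ 0.00695423, -0.01084017, -0.01981795]), 'gripper_force': 0.0, 'width': 0.9978840565862442}
scene [[0.213, 0.751, -0.625, 1.371], [0.977, -0.164, 0.137, -0.163], [0.0, -0.64, -0.768, 1.09], [0.0, 0.0, 0.0, 1.0]] [-1.97870091 -1.59330034  0.57620704]
top [[0.006, -0.996, 0.09, 0.496], [-1.0, -0.005, 0.013, 0.012], [-0.012, -0.09, -0.996, 1.398], [0.0, 0.0, 0.0, 1.0]] [-2.17525994  2.16359111 -0.08442181]
```

View pics/scene.png

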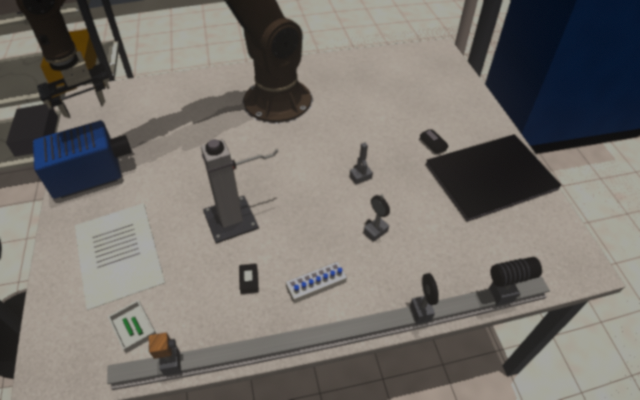

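View pics/top.png

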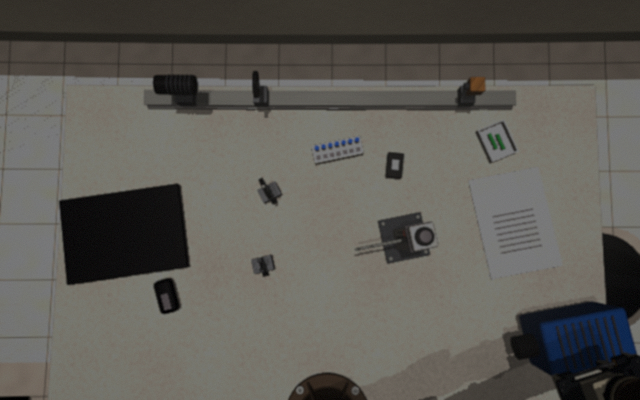

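Scene: the scale stands at top-view (405,237) with its hook towards (357,250). The carrier with the stem is at (263,264), the lens mount at (268,190), the rack at (337,150) and the adapter at (394,165). I'll measure them from the depth.

Run:
```python
from h import *
for n in('top','scene'):
    z=np.load(f'/tmp/{n}.npz');P=z['P'];print(n)
    for nm,(x0,x1,y0,y1) in dict(car=(.35,.55,.12,.3),scale=(.35,.6,-.36,-.0)).items():
        m=(P[...,0]>x0)&(P[...,0]<x1)&(P[...,1]>y0)&(P[...,1]<y1)
        for a,b in [(-.02,.005),(.008,.016),(.02,.034),(.04,.085),(.09,.15),(.16,.20),(.2,.24),(.26,.29),(.29,.35)]:
            q=P[m&(P[...,2]>a)&(P[...,2]<b)]
            if len(q)>3:
                r=cv2.minAreaRect(q[:,:2].astype(np.float32)*1000)
                print(nm,a,b,len(q),'mean',q.mean(0).round(4),'rect',np.round(r[0],1),np.round(r[1],1),round(r[2],1),'zmed',np.median(q[:,2]).round(4))
```

```text
top
car -0.02 0.005 3545 mean [ 4.513e-01  2.120e-01 -1.000e-04] rect [449.9 210. ] [198.5 179.9] 0.1 zmed 0.0002
car 0.008 0.016 18 mean [0.4508 0.1796 0.0097] rect [455.1 198.2] [185.  132.1] 72.2 zmed 0.0093
car 0.02 0.034 188 mean [0.4316 0.1853 0.0292] rect [425.6 189.1] [56.9 60.5] 14.2 zmed 0.0295
car 0.04 0.085 61 mean [0.4328 0.1883 0.0672] rect [432.7 190. ] [40.1 12.5] 11.9 zmed 0.0745
car 0.09 0.15 53 mean [0.4329 0.1887 0.1339] rect [432.5 190.7] [15.7 16.5] 13.7 zmed 0.1407
scale -0.02 0.005 7527 mean [ 0.4627 -0.1663  0.    ] rect [ 474.6 -180.6] [249.5 359. ] 0.1 zmed 0.0002
scale 0.008 0.016 958 mean [ 0.5102 -0.2086  0.012 ] rect [ 473.4 -180.4] [351.4 226.8] 89.8 zmed 0.0121
scale 0.02 0.034 18 mean [ 0.5255 -0.2038  0.0251] rect [ 518.  -220.3] [104.3 112. ] 8.7 zmed 0.024
scale 0.04 0.085 41 mean [ 0.5059 -0.1935  0.0604] rect [ 505.8 -193.8] [57.9  2.5] 12.6 zmed 0.0585
scale 0.09 0.15 63 mean [ 0.5067 -0.1931  0.1201] rect [ 507.4 -193.2] [59.1 10.6] 3.6 zmed 0.1184
scale 0.16 0.2 44 mean [ 0.508  -0.1926  0.1817] rect [ 507.2 -192.7] [56.8  5.2] 8.7 zmed 0.183
[... 1025 characters left out ...]
e 0.02 0.034 68 mean [ 0.5398 -0.2222  0.0272] rect [ 541.3 -226.5] [72.9 82.7] 82.8 zmed 0.0274
scale 0.04 0.085 247 mean [ 0.5394 -0.2207  0.0628] rect [ 532.7 -230.7] [77.8 41. ] 64.7 zmed 0.0628
scale 0.09 0.15 361 mean [ 0.5387 -0.2201  0.1204] rect [ 530.8 -231.6] [82.3 43.1] 63.5 zmed 0.1204
scale 0.16 0.2 278 mean [ 0.5403 -0.2194  0.1803] rect [ 518.3 -170.2] [ 55.2 173. ] 3.9 zmed 0.18
scale 0.2 0.24 450 mean [ 0.5251 -0.1887  0.218 ] rect [ 515.2 -160.5] [ 53.4 190.8] 6.0 zmed 0.217
scale 0.26 0.29 399 mean [ 0.532  -0.2227  0.2781] rect [ 514.5 -224.2] [64.4 60.7] 12.4 zmed 0.2821
scale 0.29 0.35 230 mean [ 0.52   -0.2235  0.3   ] rect [ 517.2 -224. ] [44.4 41.7] 85.7 zmed 0.2982
```

```bash
cat >> h.py <<'E'
def go(xyz,yaw_y=None):
    "world target -> total shift in tool axes, and turn about tool z bringing tool y to yaw (deg)"
    s=arm.observe();M=R.from_rotvec(s['ee_rot']).as_matrix()
    print('t',round(s['clock'],2),'pos',s['position'].round(4),'ydir',M[:,1].round(3),'zdir',M[:,2].round(3))
    a=np.degrees(np.arctan2(M[1,1],M[0,1]))
    print('shift tool',(M.T@(np.array(xyz)-s['position'])).round(4),'yaw y',a.round(2),end=' ')
    if yaw_y is not None: print('turn',(-np.radians((yaw_y-a+90)%180-90)).round(4))
    else: print()
E
python3 -c "
from h import *
go([.432,.19,.32],12)
d,K,T=cam('wrist');print(np.array(d['T_tool_cam']).round(3))"
```

```text
t 0.1 pos [ 0.1969 -0.5927  0.245 ] ydir [ 0.315 -0.949 -0.001] zdir [-0.001  0.001 -1.   ]
shift tool [ 0.4699 -0.6688 -0.0741] yaw y -71.63 turn -1.4595
[[-0.    -0.969 -0.249  0.066]
 [ 1.    -0.    -0.001 -0.   ]
 [ 0.001 -0.249  0.969 -0.14 ]
 [ 0.     0.     0.     1.   ]]
```

{"fn": "arm_command", "kwargs": {"targets": [[[0.0235, -0.0334, -0.012, 0, 0, 0], [0.0235, -0.0334, -0.012, 0, 0, 0], [0.0235, -0.0334, -0.012, 0, 0, 0], [0.0235, -0.0334, -0.012, 0, 0, 0], [0.0235, -0.0334, -0.012, 0, 0, 0], [0.0235, -0.0334, -0.012, 0, 0, 0], [0.0235, -0.0334, 0, 0, 0, 0], [0.0235, -0.0334, 0, 0, 0, 0], [0.0235, -0.0334, 0, 0, 0, 0], [0.0235, -0.0334, 0, 0, 0, 0]]], "jaw": 0.06}}

```text
clock: 1.4
position: [0.3148, -0.2007, 0.3177]
ee_rot: [3.101, 0.502, -0.0]
force: [0.5, -0.1, 0.7]
width: 0.653
gripper_force: 0.0
```

{"fn": "arm_command", "kwargs": {"targets": [[[0.0235, -0.0334, 0, 0, 0, 0], [0.0235, -0.0334, 0, 0, 0, 0], [0.0235, -0.0334, 0, 0, 0, 0], [0.0235, -0.0334, 0, 0, 0, 0], [0.0235, -0.0334, 0, 0, 0, 0], [0.0235, -0.0334, 0, 0, 0, 0], [0.0235, -0.0334, 0, 0, 0, 0], [0.0235, -0.0334, 0, 0, 0, 0], [0.0235, -0.0334, 0, 0, 0, 0], [0.0235, -0.0334, 0, 0, 0, 0]]]}}

```text
clock: 2.65
position: [0.4327, 0.19, 0.3176]
ee_rot: [3.101, 0.501, -0.0]
force: [0.4, -0.2, 0.1]
width: 0.655
gripper_force: 0.0
```

{"fn": "arm_command", "kwargs": {"targets": [[[0, 0, 0, 0, 0, -0.15], [0, 0, 0, 0, 0, -0.15], [0, 0, 0, 0, 0, -0.15], [0, 0, 0, 0, 0, -0.15], [0, 0, 0, 0, 0, -0.15], [0, 0, 0, 0, 0, -0.15], [0, 0, 0, 0, 0, -0.15], [0, 0, 0, 0, 0, -0.15], [0, 0, 0, 0, 0, -0.15], [0, 0, 0, 0, 0, -0.11]]]}}

```text
clock: 3.9
position: [0.4324, 0.1888, 0.3175]
ee_rot: [-1.971, -2.446, 0.001]
force: [0.8, 0.2, 0.8]
width: 0.657
gripper_force: 0.0
```

Run:
```python
from h import *
go([.432,.19,.32],12)
d,K,T=cam('wrist');save('w1',d['pixels']);P=cloud(d,K,T)
for a,b in [(.026,.032),(.086,.094),(.04,.085),(.136,.146)]:
    m=(abs(P[...,0]-.432)<.07)&(abs(P[...,1]-.19)<.07)&(P[...,2]>a)&(P[...,2]<b)
    q=P[m]
    if len(q)>5:
        r=cv2.minAreaRect(q[:,:2].astype(np.float32)*1000);print(a,b,len(q),q.mean(0).round(4),r,np.median(q[:,2]))
```

```text
t 3.9 pos [0.4324 0.1888 0.3175] ydir [ 0.977  0.212 -0.   ] zdir [-0. -0. -1.]
shift tool [ 0.0013 -0.0001 -0.0025] yaw y 12.26 turn 0.0046
0.026 0.032 799 [0.4291 0.2006 0.0302] ((426.33636474609375, 190.12599182128906), (54.41524124145508, 59.65526580810547), 14.123332977294922) 0.030326002892006265
0.086 0.094 14 [0.4294 0.1988 0.0902] ((429.38385009765625, 198.86036682128906), (14.641136169433594, 0.48126932978630066), 14.550848960876465) 0.09040693061528077
0.04 0.085 343 [0.4313 0.1934 0.0664] ((431.63623046875, 191.29124450683594), (40.60854721069336, 12.306184768676758), 13.919750213623047) 0.07335966938681299
0.136 0.146 285 [0.4314 0.1916 0.1422] ((431.54150390625, 191.19625854492188), (15.710461616516113, 16.315841674804688), 12.173001289367676) 0.1422705067128035
```

View pics/w1.png

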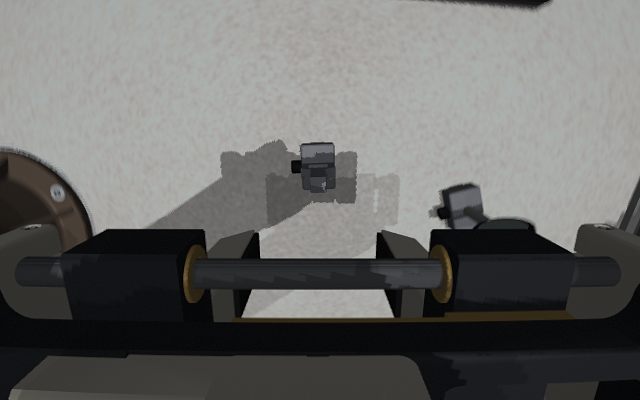

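The carrier is at (318,167) in the wrist view, screw on its left. It lies 2.5 mm off along tool x, so I'll correct, descend and grip.

{"fn": "arm_command", "kwargs": {"targets": [[[0.0025, -0.0003, 0.03, 0, 0, -0.02], [0, 0, 0.04, 0, 0, 0], [0, 0, 0.04, 0, 0, 0], [0, 0, 0.04, 0, 0, 0], [0, 0, 0.03, 0, 0, 0], [0, 0, 0.016, 0, 0, 0], [0, 0, 0, 0, 0, 0]]]}}

```text
clock: 4.82
position: [0.4313, 0.1912, 0.1212]
ee_rot: [-1.952, -2.461, 0.002]
force: [-0.0, -0.2, 0.1]
width: 0.652
gripper_force: 0.0
```

{"fn": "arm_command", "kwargs": {"targets": [[[0, 0, 0, 0, 0, 0], [0, 0, 0, 0, 0, 0], [0, 0, 0, 0, 0, 0], [0, 0, 0, 0, 0, 0], [0, 0, 0, 0, 0, 0], [0, 0, 0, 0, 0, 0]]], "jaw": 0.005, "newtons": 25}}

```text
clock: 5.58
position: [0.4318, 0.1913, 0.1218]
ee_rot: [1.952, 2.461, 0.0]
force: [0.6, 0.2, 1.3]
width: 0.175
gripper_force: 25.0
```

{"fn": "arm_command", "kwargs": {"targets": [[[0, 0, -0.01, 0, 0, 0], [0, 0, -0.03, 0, 0, 0], [0, 0, -0.03, 0, 0, 0], [0, 0, -0.03, 0, 0, 0], [0, 0, -0.03, 0, 0, 0], [0, 0, -0.021, 0, 0, 0], [0, 0, 0, 0, 0, 0], [0, 0, 0, 0, 0, 0]]]}}

```text
clock: 6.58
position: [0.4312, 0.1909, 0.2719]
ee_rot: [-1.952, -2.461, 0.002]
force: [-1.1, -0.6, -3.3]
width: 0.175
gripper_force: 25.0
```

Run:
```python
from h import *
s=arm.observe();print(s['force'],s['width'])
hs=np.array([.512,-.224])
for n in('top','scene'):
    d,K,T=cam(n);P=cloud(d,K,T)
    M=np.array([[-.212,.977],[.977,.212]])
    L=(P[...,:2]-hs)@M.T   # along hook, lateral
    a,l,z=L[...,0],L[...,1],P[...,2]
    m=(a>40)|((a>.04)&(a<.19)&(abs(l)<.03)&(z>.195)&(z<.24))
    q=np.c_[a[m],l[m],z[m]];print(n,len(q),'tip',q[:,0].max().round(4),'fit',np.polyfit(q[:,0],q[:,1],1).round(4))
    for k in np.arange(.04,.17,.01):
        w=(q[:,0]>=k)&(q[:,0]<k+.01)
        if w.any(): print(k.round(2),w.sum(),'lat',q[w,1].mean().round(4),q[w,1].min().round(4),q[w,1].max().round(4),'z',np.median(q[w,2]).round(4))
    m=(abs(a)<.05)&(abs(l)<.05)&(z>.275)&(z<.29)
    r=cv2.minAreaRect(L[m].astype(np.float32)*1000);print('housing',r)
    m=(abs(a)<.05)&(abs(l)<.05)&(z>.29)
    print('btn',np.nanmax(z[m]),P[m].mean(0));zz=P[m&(z>np.nanmax(z[m])-.004)];print(zz.mean(0),len(zz))
go([.469,-.0235,.2728],13)
```

```text
[-1.14328417 -0.56298645 -3.25928291] 0.17465926354224814
top 163 tip 0.1609 fit [0.0027 0.0006]
0.04 21 lat 0.0007 -0.0056 0.0071 z 0.2242
0.05 12 lat 0.0007 -0.0027 0.0044 z 0.218
0.06 14 lat 0.0008 -0.0034 0.0045 z 0.219
0.07 14 lat 0.001 -0.0031 0.0046 z 0.2188
0.08 12 lat 0.0007 -0.0027 0.0039 z 0.2203
0.09 13 lat 0.0005 -0.003 0.0043 z 0.2178
0.1 13 lat 0.0008 -0.0028 0.0044 z 0.2179
0.11 13 lat 0.0009 -0.003 0.0044 z 0.2159
0.12 13 lat 0.001 -0.0029 0.0045 z 0.2095
0.13 12 lat 0.0009 -0.0024 0.0041 z 0.2097
0.14 13 lat 0.0008 -0.0028 0.0046 z 0.2089
0.15 11 lat 0.0016 -0.0021 0.0049 z 0.2178
0.16 2 lat -0.0 -0.0013 0.0012 z 0.2194
housing ((0.08222389221191406, 0.13764381408691406), (63.237396240234375, 59.87479782104492), 0.27703186869621277)
btn 0.31135325616727894 [ 0.51208938 -0.22315682  0.30097723]
[ 0.51323812 -0.22441934  0.3086336 ] 53
scene 152 tip 0.1586 fit [-0.0045  0.0043]
0.04 21 lat 0.0042 -0.0084 0.0116 z 0.2163
0.05 12 lat 0.0034 -0.0012 0.007 z 0.2157
0.06 12 lat 0.0041 0.0006 0.0081 z 0.2164
0.07 13 lat 0.0038 -0.0013 0.0079 z 0.2168
0.08 10 lat 0.004 0.0008 0.0087 z 0.2166
0.09 12 lat 0.0041 0.0001 0.0072 z 0.217
0.1 12 lat 0.0044 -0.0004 0.0078 z 0.217
0.11 11 lat 0.0048 0.0003 0.0087 z 0.2145
0.12 13 lat 0.0039 -0.0012 0.0076 z 0.2075
0.13 12 lat 0.0033 0.0001 0.0083 z 0.2055
0.14 12 lat 0.0037 -0.0009 0.0061 z 0.2067
0.15 12 lat 0.003 -0.0033 0.0061 z 0.2158
housing ((-0.165130615234375, 3.9545116424560547), (61.08572769165039, 61.13255310058594), 0.04022142291069031)
btn 0.31125233622839055 [ 0.51996441 -0.22361409  0.30015991]
[ 0.51503305 -0.2243721   0.30828109] 25
t 6.67 pos [0.4312 0.1909 0.2717] ydir [ 0.974  0.228 -0.002] zdir [-0.002 -0.001 -1.   ]
shift tool [-0.2174 -0.0121 -0.001 ] yaw y 13.18 turn 0.0032
```

{"fn": "arm_command", "kwargs": {"targets": [[[-0.015, -0.0013, -0.001, 0, 0, 0.016], [-0.03, -0.0015, 0, 0, 0, 0], [-0.035, -0.0015, 0, 0, 0, 0], [-0.035, -0.0015, 0, 0, 0, 0], [-0.035, -0.0015, 0, 0, 0, 0], [-0.035, -0.001, 0, 0, 0, 0], [-0.0225, -0.0005, 0, 0, 0, 0], [-0.01, 0, 0, 0, 0, 0], [0, 0, 0, 0, 0, 0], [0, 0, 0, 0, 0, 0]]]}}

```text
clock: 7.92
position: [0.4693, -0.022, 0.2738]
ee_rot: [-1.97, -2.447, -0.0]
force: [-0.1, 0.8, -3.7]
width: 0.171
gripper_force: 25.0
```

Run:
```python
from h import *
go([.4846,-.0919,.2728],12.25);print(arm.observe()['force'])
I=[]
for n in('wrist','scene'):
    d,K,T=cam(n);P=cloud(d,K,T);I.append(d['pixels'])
    if n=='scene':
        # carrier parts by height: foot & stem above 100mm hidden
        M=np.array([[-.212,.977],[.977,.212]]);L=(P[...,:2]-[.4846,-.0919])@M.T;z=P[...,2]
        for lo,hi in [(.145,.185),(.195,.24)]:
            m=(L[...,0]>.03)&(L[...,0]<.12)&(abs(L[...,1])<.05)&(z>lo)&(z<hi);q=L[m];print(lo,len(q),q.min(0).round(4),q.max(0).round(4),z[m].min().round(4))
save('w2',I[0]);save('s2',cv2.resize(I[1][100:260,180:380],None,fx=3.8,fy=3.8,interpolation=cv2.INTER_CUBIC)[:600,:760])
```

```text
t 7.92 pos [ 0.4693 -0.022   0.2738] ydir [0.977 0.214 0.   ] zdir [ 0.  0. -1.]
shift tool [-0.0716  0.      0.001 ] yaw y 12.33 turn 0.0014
[-0.107396    0.77348919 -3.70627104]
0.145 340 [ 0.0384 -0.0326] [0.0991 0.0262] 0.1525
0.195 115 [ 0.0613 -0.0198] [0.0776 0.0244] 0.1951
```

View pics/s2.png

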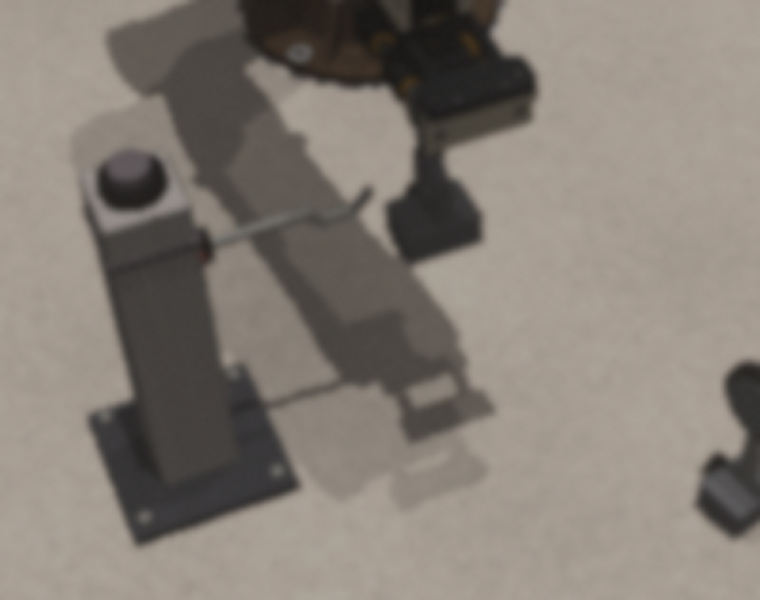

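View pics/w2.png

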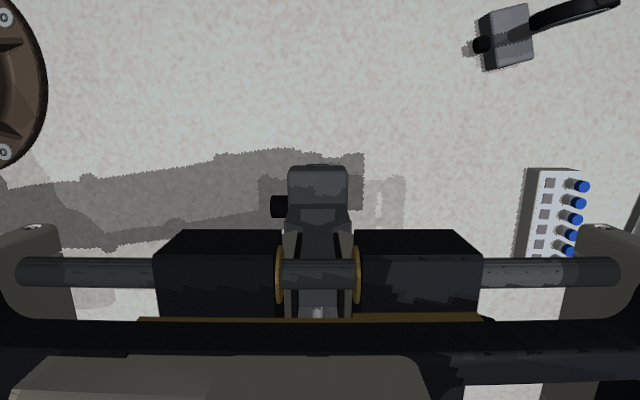

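The scene crop shows the carrier hanging upright at (435,210), with the hook tip at (370,190) level with the eye. In the wrist view the carrier is square in the jaws. Next I insert along −x.

{"fn": "arm_command", "kwargs": {"targets": [[[-0.008, 0, 0.001, 0, 0, 0], [-0.012, 0, 0, 0, 0, 0], [-0.01, 0, 0, 0, 0, 0], [-0.008, 0, 0, 0, 0, 0], [-0.008, 0, 0, 0, 0, 0], [-0.008, 0, 0, 0, 0, 0], [0, 0, 0, 0, 0, 0]]]}}

```text
clock: 8.9
position: [0.4811, -0.0765, 0.2726]
ee_rot: [-1.973, -2.445, 0.0]
force: [-0.2, -0.5, -3.1]
width: 0.174
gripper_force: 25.0
```

{"fn": "arm_command", "kwargs": {"targets": [[[-0.007, 0, 0, 0, 0, 0], [-0.006, 0, 0, 0, 0, 0], [-0.004, 0, 0, 0, 0, 0], [0, 0, 0, 0, 0, 0], [0, 0, 0, 0, 0, 0], [0, 0, 0, 0, 0, 0]]]}}

```text
clock: 9.65
position: [0.4845, -0.0922, 0.2727]
ee_rot: [-1.971, -2.446, 0.0]
force: [0.5, 0.1, -3.1]
width: 0.172
gripper_force: 25.0
```

```bash
cat > hk.py <<'E'
from h import *
def hook():
    d,K,T=cam('top');P=cloud(d,K,T)
    M=np.array([[-.212,.977],[.977,.212]]);L=(P[...,:2]-[.512,-.224])@M.T;z=P[...,2]
    m=(L[...,0]>.045)&(L[...,0]<.085)&(abs(L[...,1])<.012)&(z>.09)&(z<.235)
    s=arm.observe()
    print('hook arm top z',np.median(z[m]).round(4),m.sum(),'drawn',(.219-np.median(z[m])).round(4),'F',s['force'].round(2),'M',s['ft_torque'].round(2))
    return d,P
E
python3 - <<'E'
from hk import *
go([.4846,-.0919,.2728],12.25);hook()
d,K,T=cam('scene');save('s3',cv2.resize(d['pixels'][110:230,190:340],None,fx=5,fy=5,interpolation=cv2.INTER_CUBIC))
E
```

```text
t 9.65 pos [ 0.4845 -0.0922  0.2727] ydir [ 0.977  0.213 -0.   ] zdir [-0.  0. -1.]
shift tool [ 0.0003  0.0001 -0.0001] yaw y 12.28 turn 0.0004
hook arm top z nan 0 drawn nan F [-0.74  0.48 -2.14] M [ 0.01 -0.15 -0.04]
  return _methods._mean(a, axis=axis, dtype=dtype,
  ret = ret.dtype.type(ret / rcount)
```

View pics/s3.png

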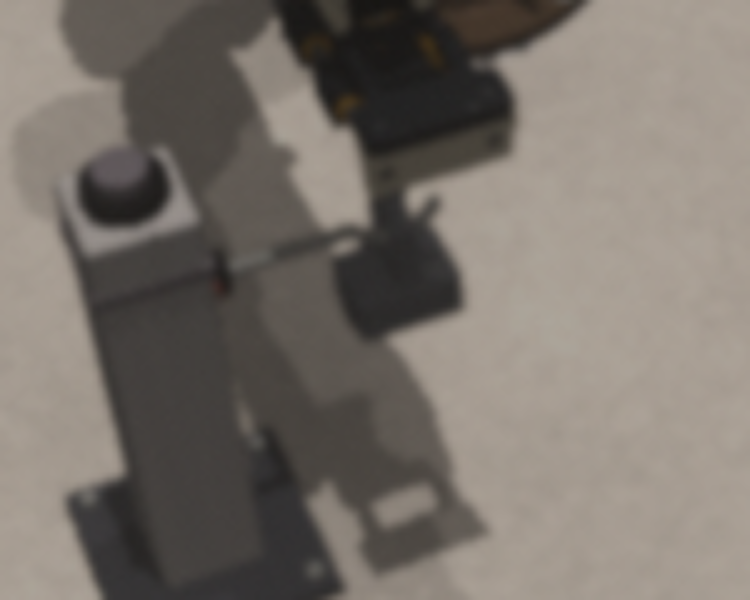

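The hook passes through the eye: the arm is at (280,255) and the tip emerges at (435,205). Next I sample the force before contact, then lower.

```bash
cat > fs.py <<'E'
from h import *
import sys
def fs(n=10):
    v=[]
    for i in range(n):
        arm.get_image('wrist');s=arm.observe();v.append(np.r_[s['force'],s['position'][2],s['joint_efforts'][[1,3]]])
    v=np.array(v);print('t',s['clock'],'mean',v.mean(0).round(4),'std',v.std(0).round(3))
if __name__=='__main__': fs(int(sys.argv[1]))
E
python3 fs.py 10
```

```text
t 10.25 mean [ -0.2154  -0.0684  -2.7057   0.2727 -46.2794 -31.4823] std [0.512 0.361 0.586 0.    0.006 0.001]
```

{"fn": "arm_command", "kwargs": {"targets": [[[0, 0, 0.006, 0, 0, 0], [0, 0, 0.006, 0, 0, 0], [0, 0, 0.004, 0, 0, 0], [0, 0, 0.004, 0, 0, 0], [0, 0, 0.004, 0, 0, 0], [0, 0, 0.006, 0, 0, 0], [0, 0, 0, 0, 0, 0], [0, 0, 0, 0, 0, 0]]]}}

```text
clock: 11.25
position: [0.4845, -0.0924, 0.2428]
ee_rot: [-1.971, -2.446, 0.0]
force: [-1.2, 1.2, -1.6]
width: 0.17
gripper_force: 25.0
```

```bash
python3 fs.py 6
```

```text
t 11.55 mean [ -0.8868   0.2729  -2.0075   0.2428 -47.4938 -30.4861] std [0.494 0.742 0.537 0.    0.051 0.029]
```

Force noise (0.55 N) and an uncertain zero leave W unsure by several mm of spring travel. The joint efforts are almost noise-free, so I'll back out, set the carrier on the bench, and compare loaded and empty efforts at the same pose.

{"fn": "arm_command", "kwargs": {"targets": [[[0, 0, -0.01, 0, 0, 0], [0, 0, -0.012, 0, 0, 0], [0, 0, -0.008, 0, 0, 0], [0, 0, 0, 0, 0, 0], [0.01, 0, 0, 0, 0, 0], [0.014, 0, 0, 0, 0, 0], [0.014, 0, 0, 0, 0, 0], [0.014, 0, 0, 0, 0, 0], [0.014, 0, 0, 0, 0, 0], [0.01, 0, 0, 0, 0, 0]]]}}

```text
clock: 12.8
position: [0.4682, -0.017, 0.2728]
ee_rot: [1.97, 2.447, -0.0]
force: [0.2, 0.5, -2.4]
width: 0.173
gripper_force: 25.0
```

{"fn": "arm_command", "kwargs": {"targets": [[[0, 0, 0.02, 0, 0, 0], [0, 0, 0.035, 0, 0, 0], [0, 0, 0.035, 0, 0, 0], [0, 0, 0.03, 0, 0, 0], [0, 0, 0.018, 0, 0, 0], [0, 0, 0.01, 0, 0, 0], [0, 0, 0, 0, 0, 0], [0, 0, 0, 0, 0, 0], [0, 0, 0, 0, 0, 0]]]}}

```text
clock: 13.92
position: [0.469, -0.0182, 0.1254]
ee_rot: [1.971, 2.445, 0.001]
force: [-0.7, -0.3, -2.3]
width: 0.17
gripper_force: 25.0
```

```bash
python3 fs.py 8
```

```text
t 14.325 mean [-9.08000e-02 -4.49000e-02 -2.71230e+00  1.25000e-01 -5.15162e+01
 -2.36750e+01] std [0.4   0.451 0.38  0.    0.05  0.022]
```

{"fn": "arm_command", "kwargs": {"targets": [[[0, 0, 0.0015, 0, 0, 0], [0, 0, 0.0015, 0, 0, 0], [0, 0, 0.0005, 0, 0, 0], [0, 0, 0, 0, 0, 0]]]}}

```text
clock: 14.82
position: [0.4686, -0.018, 0.1218]
ee_rot: [1.971, 2.446, -0.0]
force: [-3.0, -0.8, 7.1]
width: 0.174
gripper_force: 25.0
```

{"fn": "arm_command", "kwargs": {"targets": [[[0, 0, 0, 0, 0, 0], [0, 0, 0, 0, 0, 0], [0, 0, 0, 0, 0, 0], [0, 0, -0.0015, 0, 0, 0], [0, 0, -0.002, 0, 0, 0], [0, 0, 0, 0, 0, 0], [0, 0, 0, 0, 0, 0]]], "jaw": 0.04}}

```text
clock: 15.7
position: [0.4685, -0.0182, 0.1247]
ee_rot: [1.972, 2.446, 0.0]
force: [0.8, -0.4, 0.1]
width: 0.434
gripper_force: 0.0
```

```bash
python3 fs.py 10; python3 -c "
from h import *
d,K,T=cam('wrist');P=cloud(d,K,T);m=(abs(P[...,0]-.469)<.05)&(abs(P[...,1]+.018)<.06)&(P[...,2]>.02)&(P[...,2]<.034);q=P[m]
print(len(q),cv2.minAreaRect(q[:,:2].astype(np.float32)*1000))"
```

```text
t 16.2 mean [ 1.32000e-02 -1.56500e-01  1.56000e-02  1.24700e-01 -5.04528e+01
 -2.28904e+01] std [0.592 0.38  0.332 0.    0.019 0.011]
2594 ((460.9968566894531, -19.536266326904297), (57.662986755371094, 59.82954406738281), 12.370532989501953)
```

```bash
python3 fs.py 18
```

```text
t 17.15 mean [ -0.1154   0.2038   0.0908   0.1247 -50.4355 -22.8867] std [0.379 0.544 0.42  0.    0.001 0.001]
```

{"fn": "arm_command", "kwargs": {"targets": [[[0, 0, 0.003, 0, 0, 0], [0, 0, 0, 0, 0, 0], [0, 0, 0, 0, 0, 0], [0, 0, 0, 0, 0, 0], [0, 0, 0, 0, 0, 0], [0, 0, 0, 0, 0, 0]]], "jaw": 0.005}}

```text
clock: 17.9
position: [0.4683, -0.0182, 0.1217]
ee_rot: [-1.972, -2.446, 0.0]
force: [0.3, -0.1, -2.2]
width: 0.173
gripper_force: 25.0
```

{"fn": "arm_command", "kwargs": {"targets": [[[0, 0, -0.01, 0, 0, 0], [0, 0, -0.03, 0, 0, 0], [0, 0, -0.035, 0, 0, 0], [0, 0, -0.035, 0, 0, 0], [0, 0, -0.025, 0, 0, 0], [0, 0, -0.0162, 0, 0, 0], [0, 0, 0, 0, 0, 0], [0, 0, 0, 0, 0, 0], [0, 0, 0, 0, 0, 0]]]}}

```text
clock: 19.02
position: [0.4679, -0.0182, 0.272]
ee_rot: [-1.971, -2.445, 0.001]
force: [0.2, -0.4, -1.9]
width: 0.169
gripper_force: 25.0
```

```bash
python3 fs.py 6; python3 -c "
from h import *
go([.4846,-.0919,.2728],12.25)"
```

```text
t 19.325 mean [ -0.0926   0.3721  -3.0764   0.2724 -41.9137 -31.3949] std [0.509 0.439 0.709 0.    0.089 0.016]
t 19.32 pos [ 0.4684 -0.0181  0.2727] ydir [ 0.977  0.212 -0.   ] zdir [-0.  0. -1.]
shift tool [-0.0756  0.0002 -0.0001] yaw y 12.27 turn 0.0003
```

{"fn": "arm_command", "kwargs": {"targets": [[[-0.01, 0, 0, 0, 0, 0], [-0.012, 0, 0, 0, 0, 0], [-0.012, 0, 0, 0, 0, 0], [-0.01, 0, 0, 0, 0, 0], [-0.01, 0, 0, 0, 0, 0], [-0.01, 0, 0, 0, 0, 0], [-0.007, 0, 0, 0, 0, 0], [-0.0045, 0, 0, 0, 0, 0], [0, 0, 0, 0, 0, 0], [0, 0, 0, 0, 0, 0]]]}}

```text
clock: 20.58
position: [0.4844, -0.0915, 0.273]
ee_rot: [-1.971, -2.446, -0.0]
force: [0.3, -0.7, -1.5]
width: 0.175
gripper_force: 25.0
```

{"fn": "arm_command", "kwargs": {"targets": [[[0, 0, 0.006, 0, 0, 0], [0, 0, 0.008, 0, 0, 0], [0, 0, 0.004, 0, 0, 0], [0, 0, 0.005, 0, 0, 0], [0, 0, 0.006, 0, 0, 0], [0, 0, 0.008, 0, 0, 0], [0, 0, 0.008, 0, 0, 0], [0, 0, 0.008, 0, 0, 0], [0, 0, 0.006, 0, 0, 0], [0, 0, 0.002, 0, 0, 0]]]}}

```text
clock: 21.82
position: [0.4845, -0.0919, 0.2116]
ee_rot: [-1.971, -2.446, 0.0]
force: [-1.0, 0.2, 0.7]
width: 0.178
gripper_force: 25.0
```

{"fn": "arm_command", "kwargs": {"targets": [[[0, 0, 0, 0, 0, 0], [0, 0, 0, 0, 0, 0], [0, 0, 0, 0, 0, 0], [0, 0, 0, 0, 0, 0]]]}}

```text
clock: 22.32
position: [0.4845, -0.0919, 0.212]
ee_rot: [1.972, 2.446, 0.0]
force: [-1.0, 0.8, -0.6]
width: 0.172
gripper_force: 25.0
```

```bash
python3 fs.py 20
python3 - <<'E'
from h import *
go([.4846,-.0919,.211],12.25)
d,K,T=cam('scene');P=cloud(d,K,T)
M=np.array([[-.212,.977],[.977,.212]]);L=(P[...,:2]-[.512,-.224])@M.T;z=P[...,2]
m=(L[...,0]>.05)&(L[...,0]<.105)&(abs(L[...,1]-.004)<.012)&(z>.1)&(z<.235)
print('hook z',m.sum(),np.median(z[m]),'drawn',.2167-np.median(z[m]))
save('s4',cv2.resize(d['pixels'][110:230,190:340],None,fx=5,fy=5,interpolation=cv2.INTER_CUBIC))
E
```

```text
t 23.325 mean [ -1.2691   0.8903   0.2084   0.2119 -48.4424 -28.6642] std [0.445 0.43  0.378 0.    0.004 0.012]
t 23.32 pos [ 0.4845 -0.0919  0.212 ] ydir [0.977 0.212 0.   ] zdir [ 0. -0. -1.]
shift tool [0.     0.0001 0.001 ] yaw y 12.25 turn 0.0
hook z 70 0.17592758088253357 drawn 0.04077241911746643
```

View pics/s4.png

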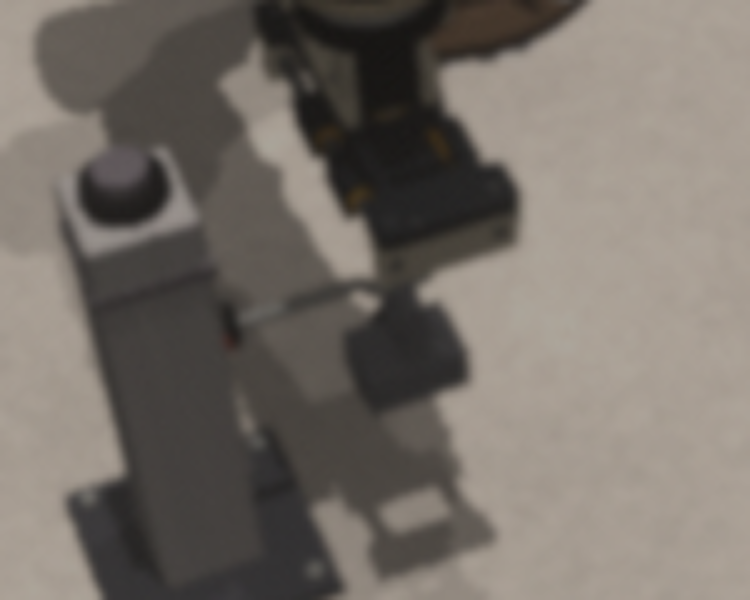

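{"fn": "arm_command", "kwargs": {"targets": [[[0.001, -0.0005, -0.001, 0, 0, 0], [0.001, -0.0005, -0.001, 0, 0, 0], [0.001, 0, 0, 0, 0, 0], [0, 0, 0, 0, 0, 0], [0, 0, 0, 0, 0, 0], [0, 0, 0, 0, 0, 0]]]}}

```text
clock: 24.12
position: [0.4834, -0.0891, 0.2141]
ee_rot: [1.971, 2.445, 0.001]
force: [4.0, -1.1, 0.1]
width: 0.17
gripper_force: 25.0
```

```bash
python3 fs.py 15
```

```text
t 24.875 mean [  5.0344  -1.093    0.1793   0.2141 -47.4696 -24.8205] std [0.357 0.469 0.412 0.    0.002 0.005]
```

{"fn": "arm_command", "kwargs": {"targets": [[[-0.001, 0.0004, 0, 0, 0, 0], [-0.001, 0.0004, 0, 0, 0, 0], [0, 0, 0, 0, 0, 0], [0, 0, 0, 0, 0, 0], [0, 0, 0, 0, 0, 0]]]}}

```text
clock: 25.5
position: [0.4839, -0.0909, 0.2139]
ee_rot: [-1.971, -2.446, 0.0]
force: [2.5, 2.5, -0.4]
width: 0.176
gripper_force: 25.0
```

```bash
python3 fs.py 20
python3 - <<'E'
from h import *
go([.4846,-.0919,.211],12.25)
d,K,T=cam('scene');P=cloud(d,K,T)
M=np.array([[-.212,.977],[.977,.212]]);L=(P[...,:2]-[.512,-.224])@M.T;z=P[...,2]
m=(L[...,0]>.05)&(L[...,0]<.105)&(abs(L[...,1]-.004)<.012)&(z>.1)&(z<.235)
print('hook z',m.sum(),np.median(z[m]),'drawn',.2167-np.median(z[m]))
E
```

```text
t 26.5 mean [  1.5455   2.1329   0.3232   0.2139 -48.1634 -27.0999] std [0.58  0.542 0.41  0.    0.011 0.134]
t 26.5 pos [ 0.484  -0.091   0.2139] ydir [ 0.977  0.212 -0.   ] zdir [-0. -0. -1.]
shift tool [-0.001   0.0004  0.0029] yaw y 12.25 turn 0.0001
hook z 66 0.17796910665837878 drawn 0.03873089334162122
```

{"fn": "arm_command", "kwargs": {"targets": [[[0.0003, 0.0003, 0, 0, 0, 0], [0, 0, 0, 0, 0, 0], [0, 0, 0, 0, 0, 0], [0, 0, 0, 0, 0, 0]]]}}

```text
clock: 27.05
position: [0.4842, -0.0909, 0.2139]
ee_rot: [1.972, 2.446, -0.001]
force: [1.2, -0.3, 0.5]
width: 0.171
gripper_force: 25.0
```

```bash
python3 fs.py 20
```

```text
t 28.05 mean [ 1.20000e-03 -1.51560e+00  2.25200e-01  2.13900e-01 -4.80586e+01
 -2.79153e+01] std [0.669 0.637 0.356 0.    0.019 0.105]
```

Side forces are nearly nulled, and the vertical residual of about 0.15 N is roughly 2 mm. I'll trim slightly and release.

{"fn": "arm_command", "kwargs": {"targets": [[[-0.00015, 5e-05, -0.001, 0, 0, 0], [0, 0, 0, 0, 0, 0], [0, 0, 0, 0, 0, 0], [0, 0, 0, 0, 0, 0]]]}}

```text
clock: 28.55
position: [0.4843, -0.0907, 0.2149]
ee_rot: [-1.971, -2.446, 0.0]
force: [-0.8, -1.7, -0.2]
width: 0.176
gripper_force: 25.0
```

{"fn": "arm_command", "kwargs": {"targets": [[[0, 0, 0, 0, 0, 0], [0, 0, 0, 0, 0, 0], [0, 0, 0, 0, 0, 0], [0, 0, 0, 0, 0, 0], [0, 0, 0, 0, 0, 0], [0, 0, 0, 0, 0, 0], [0, 0, 0, 0, 0, 0], [0, 0, 0, 0, 0, 0]]], "jaw": 0.04}}

```text
clock: 29.55
position: [0.4844, -0.0908, 0.2149]
ee_rot: [1.972, 2.446, -0.0]
force: [-0.1, -0.3, 0.7]
width: 0.436
gripper_force: 0.0
```

Run:
```python
from h import *
for k in range(2):
    d,K,T=cam('scene');P=cloud(d,K,T)
    M=np.array([[-.212,.977],[.977,.212]]);L=(P[...,:2]-[.512,-.224])@M.T;z=P[...,2]
    m=(L[...,0]>.05)&(L[...,0]<.105)&(abs(L[...,1]-.004)<.012)&(z>.1)&(z<.235)
    print('drawn',.2167-np.median(z[m]))
save('s5',cv2.resize(d['pixels'][110:230,190:340],None,fx=5,fy=5,interpolation=cv2.INTER_CUBIC))
go([.513,-.224,.39],12)
```

```text
drawn 0.037388227328379875
drawn 0.037931927142190014
t 29.65 pos [ 0.4844 -0.0908  0.2149] ydir [0.977 0.212 0.   ] zdir [ 0. -0. -1.]
shift tool [-0.1363 -0.0003 -0.1751] yaw y 12.26 turn 0.0045
```

View pics/s5.png

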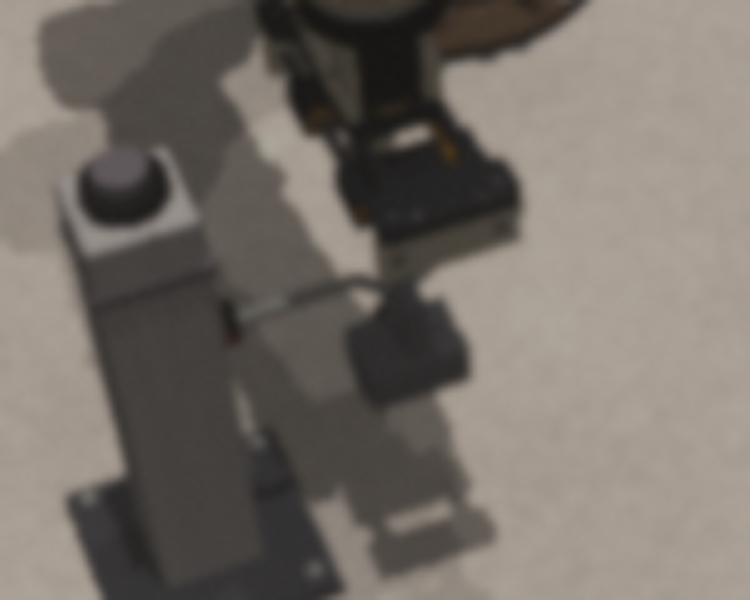

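The carrier hangs upright at (405,345), drawn about 37.5 mm, with the jaws clear. I'll retreat straight up, close the fingers and go above the button.

{"fn": "arm_command", "kwargs": {"targets": [[[0, 0, -0.008, 0, 0, 0], [0, 0, -0.015, 0, 0, 0], [0, 0, -0.025, 0, 0, 0], [0, 0, -0.03, 0, 0, 0], [0, 0, -0.03, 0, 0, 0], [0, 0, -0.03, 0, 0, 0], [0, 0, -0.025, 0, 0, 0], [0, 0, -0.012, 0, 0, 0], [0, 0, 0, 0, 0, 0]]]}}

```text
clock: 30.78
position: [0.4846, -0.0906, 0.3906]
ee_rot: [1.971, 2.445, 0.001]
force: [-0.1, -0.3, -0.7]
width: 0.44
gripper_force: 0.0
```

{"fn": "arm_command", "kwargs": {"targets": [[[-0.012, 0, 0, 0, 0, 0], [-0.022, 0, 0, 0, 0, 0], [-0.03, 0, 0, 0, 0, 0], [-0.03, 0, 0, 0, 0, 0], [-0.025, 0, 0, 0, 0, 0], [-0.017, 0, 0, 0, 0, 0], [0, 0, 0, 0, 0, 0], [0, 0, 0.015, 0, 0, 0], [0, 0, 0.015, 0, 0, 0], [0, 0, 0, 0, 0, 0]]], "jaw": 0.0}}

```text
clock: 32.02
position: [0.5123, -0.2231, 0.3583]
ee_rot: [-1.969, -2.445, 0.002]
force: [0.2, -0.2, 0.0]
width: 0.004
gripper_force: 0.0
```

Run:
```python
from h import *
go([.513,-.224,.335],12);print(arm.observe()['width'])
D=[]
for k in range(2):
    d,K,T=cam('scene');P=cloud(d,K,T)
    M=np.array([[-.212,.977],[.977,.212]]);L=(P[...,:2]-[.512,-.224])@M.T;z=P[...,2]
    m=(L[...,0]>.05)&(L[...,0]<.105)&(abs(L[...,1]-.004)<.012)&(z>.1)&(z<.235)
    print('drawn',.2167-np.median(z[m]))
save('s6',cv2.resize(d['pixels'][80:230,170:340],None,fx=4,fy=4,interpolation=cv2.INTER_CUBIC))
```

```text
t 32.02 pos [ 0.5123 -0.2231  0.3583] ydir [ 0.977  0.213 -0.002] zdir [-0.003  0.001 -1.   ]
shift tool [-0.0011  0.0005  0.0233] yaw y 12.32 turn 0.0055
0.004147952913914089
drawn 0.037189991440558345
drawn 0.03770651288806548
```

View pics/s6.png

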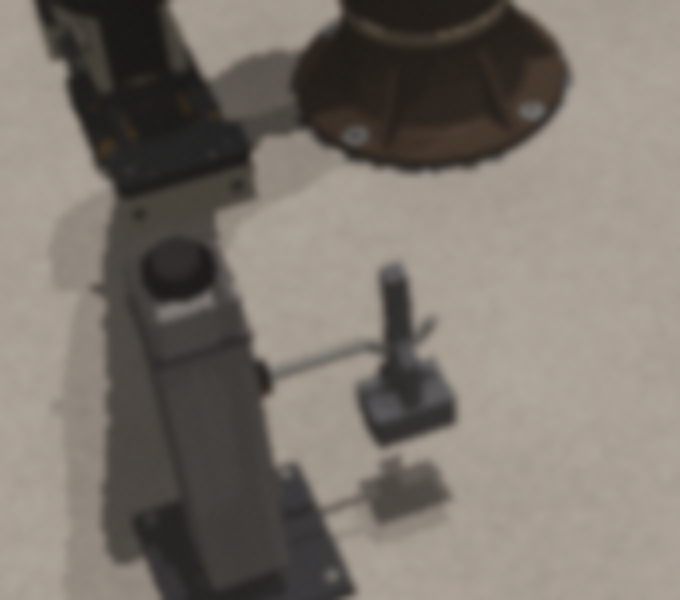

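The carrier hangs still and upright at (405,370), with the closed fingers above the button at (178,265). Now I press.

{"fn": "arm_command", "kwargs": {"targets": [[[-0.001, 0.0005, 0.012, 0, 0, 0], [0, 0, 0.01, 0, 0, 0], [0, 0, 0.006, 0, 0, 0], [0, 0, 0.003, 0, 0, 0], [0, 0, 0.0025, 0, 0, 0], [0, 0, 0, 0, 0, 0], [0, 0, 0, 0, 0, 0]]]}}

```text
clock: 33.0
position: [0.514, -0.2245, 0.3266]
ee_rot: [1.971, 2.446, 0.0]
force: [0.3, 0.7, -0.6]
width: 0.003
gripper_force: 0.0
```

{"fn": "arm_command", "kwargs": {"targets": [[[0, 0, 0.0015, 0, 0, 0], [0, 0, 0.0015, 0, 0, 0], [0, 0, 0, 0, 0, 0], [0, 0, 0, 0, 0, 0]]]}}

```text
clock: 33.5
position: [0.5141, -0.2245, 0.3236]
ee_rot: [1.971, 2.446, 0.0]
force: [-0.4, 1.6, 3.5]
width: 0.005
gripper_force: 1.5
```

{"fn": "arm_command", "kwargs": {"targets": [[[0, 0, 0.001, 0, 0, 0], [0, 0, 0.001, 0, 0, 0], [0, 0, 0.0005, 0, 0, 0], [0, 0, 0, 0, 0, 0], [0, 0, 0, 0, 0, 0]]]}}

```text
clock: 34.12
position: [0.5141, -0.2246, 0.3211]
ee_rot: [1.971, 2.446, 0.0]
force: [-0.9, -0.3, 5.5]
width: 0.002
gripper_force: 2.2
```

{"fn": "arm_command", "kwargs": {"targets": [[[0, 0, 0.0005, 0, 0, 0], [0, 0, 0.0005, 0, 0, 0], [0, 0, 0, 0, 0, 0], [0, 0, 0, 0, 0, 0]]]}}

```text
clock: 34.62
position: [0.5141, -0.2245, 0.3203]
ee_rot: [1.971, 2.445, 0.0]
force: [-0.1, -0.4, 8.0]
width: 0.008
gripper_force: 3.8
```

The force is past the 5 N spring load, so the button is on its stop. Releasing it.

{"fn": "arm_command", "kwargs": {"targets": [[[0, 0, 0, 0, 0, 0], [0, 0, 0, 0, 0, 0], [0, 0, -0.002, 0, 0, 0], [0, 0, -0.004, 0, 0, 0], [0, 0, -0.01, 0, 0, 0], [0, 0, -0.02, 0, 0, 0], [0, 0, -0.02, 0, 0, 0], [0, 0, -0.01, 0, 0, 0], [0, 0, 0, 0, 0, 0], [0, 0, 0, 0, 0, 0]]]}}

```text
clock: 35.88
position: [0.5136, -0.2246, 0.3851]
ee_rot: [-1.971, -2.445, 0.001]
force: [-0.1, -0.3, -0.1]
width: 0.006
gripper_force: 0.0
```

Run:
```python
from h import *
for k in range(2):
    d,K,T=cam('scene');P=cloud(d,K,T)
    M=np.array([[-.212,.977],[.977,.212]]);L=(P[...,:2]-[.512,-.224])@M.T;z=P[...,2]
    m=(L[...,0]>.05)&(L[...,0]<.105)&(abs(L[...,1]-.004)<.012)&(z>.1)&(z<.235)
    print('drawn',.2167-np.median(z[m]))
s=arm.observe();print(s['clock'],s['position'],s['force'])
print(arm.sign_off())
```

```text
drawn 0.03742779008345454
drawn 0.03748006278443483
35.975 [ 0.51359234 -0.22461338  0.38514332] [0.43114386 0.66720966 0.67215847]
the job is handed in; nothing more can be done
None
```

The carrier hangs by its eye from the hook, drawn down about 37.5 mm (roughly 2.6 N, or 0.27 kg); I pressed the hold button until it read 8 N, released it, and handed the job in at about 36 s, with no verdict returned.

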